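Dress four tapas dishes on the pass with their dip pots

ROBOT

A 7-joint arm with a two-finger parallel gripper is mounted at the origin on the work surface. World frame = base frame: x ahead of the robot, y to its left, z up, the work surface at z = 0. Lengths are in m, angles in rad, forces in N, time in s.
With the tool pointing down it reaches from about 0.425 to 0.875 m from the base axis. Payload 9.9 kg.
Tool frame: the origin (TCP) lies on the mounting face of the last link; the fingertips stand 173 mm ahead of it and the grasp point (between the pads) lies 155 mm ahead of it; z points along the fingers, y is the direction in which the jaws open and shut (so a half turn about z gives the same grasp; the last joint's range is limited). The gripper opens to 85 mm and grips with 20 to 120 N. Pads are 22 mm wide; open, the fingers measure 114 mm over their backs; the gripper's body (76 mm by 85 mm) begins 54 mm behind the grasp point. The pads swing forward as they close: fully open they stand 13 mm farther back than shut.
Start: joints at [1.182, 0.576, 0.025, 1.437, -0.015, 1.129, -0.057], TCP at [0.203, -0.644, 0.405] pointing down, gripper open.
Joint ranges: [-2.76, 2.76], [-0.34, 2.15], [-1.52, 1.57], [0.19, 2.46], [-1.09, 4.23], [0.17, 1.99], [-2.82, 2.82]. Speed limits (rad/s): [2.22, 2.22, 3.01, 3.01, 3.14, 3.14, 3.14].

INTERFACE

Orientations are given as a rotation vector (axis times angle).
In Python, from station import r, imaging, spotter gives the robot as it stands. The module is installed in compiled form; this text tells all that it offers.
- The arm moves only by the shell command python3 -m crank 'ROWS' [OPENING] [FORCE]. ROWS is text: rows parted by semicolons, each of 4 numbers parted by spaces: the shift along the tool's x, y, z in cm, then the turn about the tool's z in rad. In form: x y z spin; .... A call has 1 to 10 rows; each row shifts and turns the pose as measured when the row begins, along the tool's axes as they then stand; what a row does not reach is not made up. A row lasts 1/10 s, in which the tool goes at most 50 mm and 8.59 degrees, less where a joint would pass 70% of its speed; a pose out of reach is approached as far as the arm can. A call is refused whole if a number of a shift passes 5 or a number of a turn 0.15, either way. A call with a gripper value outside its range is refused whole. OPENING is the closure, from 0 (fully open) to 1 (shut), set as the call begins (- or left out, the last holds). The fingers move at their own pace and stop on an object; FORCE is the grip in N (left out, the last holds). Time passes only in rows, so rows that do not move let the fingers close. It gives the time, the measured TCP pose, the force and the opening at its end, in the units of the state.
- r.sense(): the state, without advancing time (a new reading comes with each control period).
- imaging.grab_frame(name): name is "side" or "top"; returns a dict with "img" (400x640x3 uint8, blue, green, red), "fx", "fy", "cx", "cy" (pixels), "extrinsics" (4x4, takes a point from camera to world coordinates). Camera axes: x right, y down, z forward; pixel columns grow to the right and rows downward; lengths in m; the calibration is good to about 2 mm. A picture is of the moment at which its call begins. There is no depth.
- r.job_done(): hands the job in, once; it reports no verdict.
Trained networks look in a picture, given as the dict that the camera call returned (one of the last four; its "shot" number tells which), for a name from the list of things; names that differ only in an ending like _2 or _b are one class to them, and where a whole thing is asked for, a point or a joint stands for the part that bears it (a point fixed in the world has none). Each returns a list of dicts, best first, with "p" (0 to 1); they miss things now and then, are a little off and sometimes report something else, mostly with a low value. They report only what shows in the picture. A call takes as long as a camera call. They do not tell look-alikes from the thing itself.
- spotter.find_in(picture, thing): "xy" ([column, row] in pixels, amid what is visible of it).
The state is a dict: "time_s": time; "q": joint angles; "joint_vel": joint speeds; "joint_torque": joint torques, N m; "eef_pos": TCP position; "tcp_rot": TCP orientation; "ft_force": force on the tool from outside, world axes, zero at the start; "torque": the same for the moment, N m; "width": opening from 0.0 (shut) to 1.0 (fully open).
Only numpy, scipy, OpenCV 4.12 (cv2) and the standard library are available. Lean on these libraries where they do the work, as an engineer would, in place of code of your own. Each camera call takes 0.05 s, during which the arm holds its last target. There are 200 camera calls.

TASK

Finish the four dishes waiting on the pass by giving each its empty steel dip pot: the wide low round pot to the large round plate, the small low round pot to the small round plate, the square pot to the square plate and the tall round pot to the wooden board. Set each pot upright and wholly on the brown paper round of its dish, and let go. Do not tip any pot over on the way, and leave the pepper shaker and the milk jug that stand among the pots where they are.

Things in the scene. Friction and masses are not known exactly. Their poses are not given: they have to be found in the camera images.
- wide_pot: Wide low round dip pot, stainless steel, open at the top, empty, straight sides: 64 mm across, 36 mm high, wall 3 mm, about 0.09 kg. Origin at the centre of its underside, z up.
- small_pot: Small low round dip pot, stainless steel, open, empty, straight sides: 40 mm across, 32 mm high, wall 3 mm, about 0.05 kg. Origin at the centre of its underside, z up.
- tall_pot: Tall round dip pot, stainless steel, open, empty, straight sides: 50 mm across, 75 mm high, wall 3 mm, about 0.12 kg. Origin at the centre of its underside, z up.
- square_pot: Square dip pot, stainless steel, open, empty: 50 by 50 mm, 38 mm high, wall 3 mm, about 0.09 kg. Origin at the centre of its underside, x and y square to its sides (stands at any yaw), z up.
- large_plate: Large round white plate, 210 mm across, brown paper round of 92 mm near one edge; four croquettes up to 45 mm above the counter lie 72 mm and more from the paper's centre; the plate's centre is at x = +45 mm. Fixed. Flat top face 12 mm above the counter. Origin at counter height under the centre of the paper; x from the paper to the food (within 0.3 rad of world +x), z up.
- small_plate: Small round white plate, 166 mm across, brown paper round of 72 mm near one edge; two bread rolls up to 42 mm above the counter lie 55 mm and more from the paper's centre; the plate's centre is at x = +30 mm. Fixed. Flat top face 12 mm above the counter. Origin at counter height under the centre of the paper; x from the paper to the food (within 0.3 rad of world +x), z up.
- square_plate: Square white plate, 170 by 170 mm, brown paper round of 94 mm near one edge; a row of three croquette balls up to 46 mm above the counter lies 77 mm and more from the paper's centre; the plate's centre is at x = +35 mm. Fixed. Flat top face 12 mm above the counter. Origin at counter height under the centre of the paper; x from the paper to the food (within 0.3 rad of world +x), z up.
- board: Rectangular dark wooden serving board, 225 mm (x) by 130 mm (y), brown paper round of 80 mm near one end; at the other end a wire basket 80 mm across holds bread sticks up to about 100 mm above the counter, 70 mm and more from the paper's centre; the board's centre is at x = +52 mm. Fixed. Flat top face 12 mm above the counter. Origin at counter height under the centre of the paper; x from the paper to the food (within 0.3 rad of world +x), z up.
- shaker: Steel pepper shaker with closed domed top, 42 mm across, 81 mm high; a bystander among the pots, to be left alone. Loose. Origin at the centre of its underside.
- jug: Small steel milk jug with a side handle (towards its +y), 60 mm across at the rim, 60 mm high; a bystander among the pots, to be left alone. Loose. Origin at the centre of its underside.
There are look-alikes about, which are no part of the job. Leave any purple look-alike of the large_plate alone.

How it is judged:
At the end, for the whole second after the job is handed in: Each pot is upright (within 0.1 rad), at rest, on its own dish (wide: large plate, small: small plate, square: square plate, tall: board), its centre within 15 mm of the paper round's centre and its underside on the dish's top (8 to 16 mm above the counter) (horizontal distance between wide_pot and large_plate below 0.015 m and z of wide_pot in the frame of large_plate between 0.008 and 0.016 m and angle between each of wide_pot, small_pot, tall_pot, square_pot's own z axis and vertical below 0.1 rad and linear speed of each of wide_pot, small_pot, tall_pot, square_pot below 0.02 m/s and horizontal distance between small_pot and small_plate below 0.015 m and z of small_pot in the frame of small_plate between 0.008 and 0.016 m and horizontal distance between tall_pot and board below 0.015 m and z of tall_pot in the frame of board between 0.008 and 0.016 m and horizontal distance between square_pot and square_plate below 0.015 m and z of square_pot in the frame of square_plate between 0.008 and 0.016 m); the robot touches nothing.
It fails at once if the pepper shaker is shifted by more than 30 mm (distance of shaker from where it was at the start of the episode above 0.03 m).
It fails at once if the milk jug is shifted by more than 30 mm (distance of jug from where it was at the start of the episode above 0.03 m).
It fails at once if a pot is tipped by more than about 60 degrees (angle between any of wide_pot, small_pot, tall_pot, square_pot's own z axis and vertical above 1.05 rad).
It also fails if it takes over 120 s, if anything falls off the work surface, if the arm or the gripper's body presses on something with over 40 N, if the wrist force passes 120 N, or if a joint passes its speed limit or range.

## Working session

There is one attempt and no reset: what is moved stays moved. The work goes in short steps, Python scripts to look and compute and a shell command to move; the robot and the scene stay as the last step left them, time stands still between calls to the robot, and variables do not carry over. Pictures are saved under pics/ and viewed, about 12 in all and at most 16, crops included, and the job is handed in when it is done.

```bash
mkdir -p pics; cat > h.py <<'E'
import numpy as np, cv2
from station import r, imaging, spotter
from scipy.spatial.transform import Rotation as R
def world(f,xy,z):
    T=np.array(f["extrinsics"]); d=T[:3,:3]@np.array([(xy[0]-f["cx"])/f["fx"],(xy[1]-f["cy"])/f["fy"],1.])
    return T[:3,3]+d*(z-T[2,3])/d[2]
def pix(f,p):
    T=np.linalg.inv(np.array(f["extrinsics"])); c=T[:3,:3]@np.array(p)+T[:3,3]
    return np.array([c[0]/c[2]*f["fx"]+f["cx"],c[1]/c[2]*f["fy"]+f["cy"]])
E
python3 - <<'E'
from h import *
s=r.sense(); print(s["time_s"],s["eef_pos"],s["tcp_rot"],s["width"]); print(R.from_rotvec(s["tcp_rot"]).as_matrix().round(3))
H=dict(wide_pot=.03,small_pot=.03,tall_pot=.06,square_pot=.03,large_plate=.012,small_plate=.012,square_plate=.012,board=.012,shaker=.05,jug=.04)
for n in("top","side"):
    f=imaging.grab_frame(n); cv2.imwrite(f"pics/{n}0.png",f["img"]); print(n,f["fx"],np.array(f["extrinsics"]).round(3).tolist())
    for k,z in H.items():
        for d in spotter.find_in(f,k)[:3]: print(k,round(d["p"],2),np.round(d["xy"]),world(f,d["xy"],z)[:2].round(3))
E
```

```text
0.0 [ 0.20252812 -0.64372283  0.40385643] [-3.10361774e+00 -4.76566750e-01  4.76212996e-04] 0.9988206893578284
[[ 0.954  0.3   -0.001]
 [ 0.3   -0.954  0.002]
 [-0.    -0.002 -1.   ]]
top 463.7074379456917 [[-0.009, -0.986, 0.166, 0.218], [-1.0, 0.012, 0.017, -0.012], [-0.019, -0.166, -0.986, 1.354], [0.0, 0.0, 0.0, 1.0]]
small_pot 0.7 [298. 189.] [0.462 0.06 ]
tall_pot 0.55 [254. 165.] [0.529 0.185]
square_pot 0.63 [345. 184.] [ 0.475 -0.077]
large_plate 0.81 [369. 106.] [ 0.72  -0.156]
large_plate 0.7 [437. 272.] [ 0.222 -0.333]
large_plate 0.28 [464. 154.] [ 0.567 -0.43 ]
small_plate 0.85 [276. 118.] [0.687 0.128]
square_plate 0.71 [462. 153.] [ 0.568 -0.426]
board 0.72 [178. 153.] [0.58  0.422]
board 0.35 [371. 104.] [ 0.725 -0.162]
shaker 0.83 [426. 207.] [ 0.403 -0.302]
shaker 0.59 [213. 207.] [0.41  0.301]
jug 0.87 [214. 207.] [0.413 0.303]
jug 0.59 [181. 151.] [0.58  0.403]
side 361.49126254506876 [[-0.876, -0.232, 0.423, 0.051], [-0.483, 0.406, -0.776, 0.725], [0.008, -0.884, -0.468, 0.474], [0.0, 0.0, 0.0, 1.0]]
wide_pot 0.75 [329. 178.] [ 0.509 -0.175]
small_pot 0.67 [303. 220.] [0.448 0.081]
tall_pot 0.71 [243. 224.] [0.529 0.203]
square_pot 0.84 [323. 195.] [ 0.47  -0.063]
large_plate 0.69 [268. 171.] [ 0.729 -0.163]
large_plate 0.48 [344. 156.] [ 0.574 -0.421]
small_plate 0.7 [212. 208.] [0.709 0.12 ]
square_plate 0.67 [342. 154.] [ 0.586 -0.427]
board 0.9 [144. 288.] [0.594 0.42 ]
shaker 0.62 [378. 168.] [ 0.392 -0.282]
shaker 0.28 [326. 196.] [ 0.44  -0.027]
jug 0.73 [258. 278.] [0.401 0.317]
jug 0.22 [323. 196.] [ 0.457 -0.039]
jug 0.21 [378. 167.] [ 0.403 -0.311]
```

View pics/top0.png

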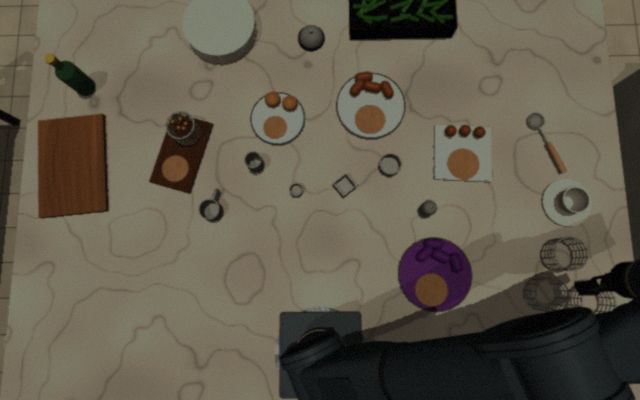

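View pics/side0.png

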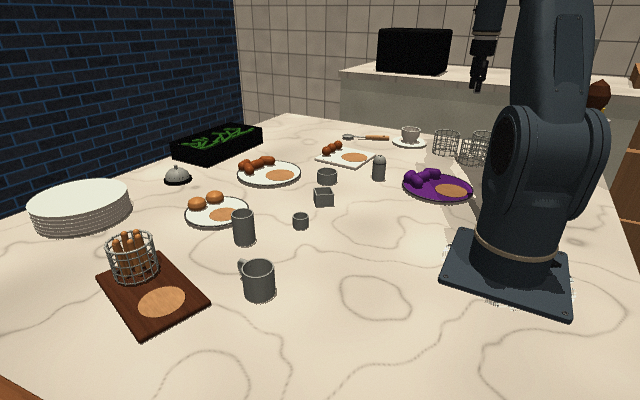

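The top view shows the pots: tall (254,163), small (296,190), square (344,185) and wide (389,165). The shaker is at (427,208) and the jug at (211,210). Two things could be the large plate, at (371,104) and (435,274). The task calls for the white one at (371,104), because the other is the purple look-alike. I'll measure the papers and rims in rectified views.

```bash
cat >> h.py <<'E'
def rect(f,c,z,half=.13,s=1500):   # rectified view at height z, x right.. u=+x, v=+y ; s px/m
    src=np.float32([pix(f,[c[0]+a*half,c[1]+b*half,z]) for a,b in((-1,-1),(1,-1),(1,1),(-1,1))])
    n=int(2*half*s); M=cv2.getPerspectiveTransform(src,np.float32([[0,0],[n,0],[n,n],[0,n]]))
    return cv2.warpPerspective(f["img"],M,(n,n),flags=cv2.INTER_CUBIC)
def paper(f,c,half=.075,s=1500):
    im=rect(f,c,.012,half,s); h=cv2.cvtColor(im,cv2.COLOR_BGR2HSV)
    m=cv2.inRange(h,(5,80,100),(20,255,255)); m=cv2.morphologyEx(m,cv2.MORPH_OPEN,np.ones((9,9)))
    cs=cv2.findContours(m,cv2.RETR_EXTERNAL,cv2.CHAIN_APPROX_NONE)[0]
    k=max(cs,key=cv2.contourArea); (u,v),(a,b),_=cv2.fitEllipse(cv2.convexHull(k))
    return np.round([c[0]-half+u/s,c[1]-half+v/s,a/s,b/s],4)
E
cat > m.py <<'E'
from h import *
P=dict(large=(369,119),small=(275,127),square=(462,164),board=(175,169))
f=imaging.grab_frame("top"); g=imaging.grab_frame("side")
for k,p in P.items():
    c=world(f,p,.012)[:2]
    for n,q in(("top",f),("side",g)):
        try: print(k,n,paper(q,c))
        except Exception as e: print(k,n,e)
pots=dict(wide=((389,164),.036),small=((296,189),.032),tall=((254,162),.075),square=((344,184),.038))
tiles=[]
for k,(p,z) in pots.items():
    c=world(f,p,z)[:2]; print(k,c.round(4))
    for q in(f,g): tiles.append(cv2.resize(rect(q,c,z,.06,1500),(200,200)))
cv2.imwrite("pics/pots.png",cv2.resize(np.vstack([np.hstack(tiles[0::2]),np.hstack(tiles[1::2])]),(800,400)))
E
python3 m.py
```

```text
large top [ 0.6788 -0.1551  0.0905  0.0913]
large side [ 0.6806 -0.1577  0.0917  0.093 ]
small top [0.6581 0.1312 0.0704 0.0712]
small side [0.6611 0.1287 0.0704 0.0727]
square top [ 0.5374 -0.4261  0.0929  0.0929]
square side [ 0.5385 -0.4282  0.0937  0.0955]
board top [0.5351 0.4288 0.0737 0.0754]
board side [0.5375 0.4264 0.0812 0.0833]
wide [ 0.5327 -0.205 ]
small [0.463  0.0661]
tall [0.5345 0.1827]
square [ 0.4748 -0.073 ]
```

View pics/pots.png

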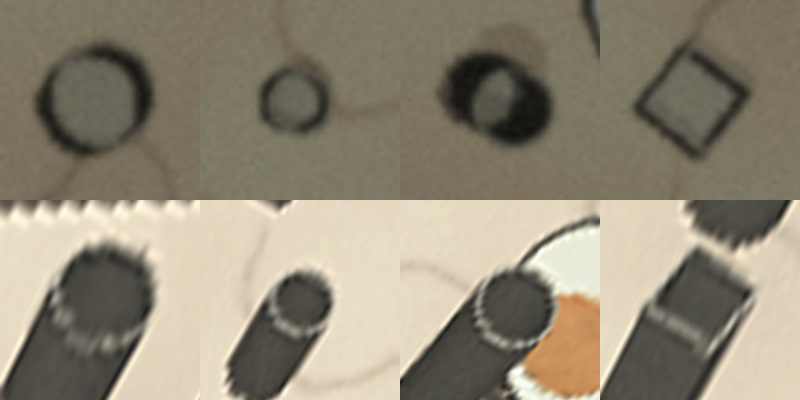

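```bash
cat > d.py <<'E'
import sys
from h import *
# d.py x y z yaw : remaining shift in tool axes (cm) and spin, for the present yaw and for the target yaw
x,y,z,w=map(float,sys.argv[1:5]); s=r.sense(); M=R.from_rotvec(s["tcp_rot"]).as_matrix()
yaw=np.arctan2(M[1,0],M[0,0]); d=np.array([x,y,z])-s["eef_pos"]; sp=yaw-w
print("t",round(s["time_s"],2),"pos",np.round(s["eef_pos"],4),"yaw",round(yaw,3),"w",round(s["width"],3),"F",np.round(s["ft_force"],1),"tilt",M[2].round(3))
print("now axes cm",(M.T@d*100).round(2),"after-spin axes",(R.from_euler("z",sp).as_matrix().T@M.T@d*100).round(2),"spin",round(sp,3))
E
python3 -m crank '0 0 0 0.1; 0 0 0 0.1; 0 0 0 0.1'; python3 d.py .534 -.207 .30 0
```

```text
time_s: 1.5
eef_pos: [0.2023, -0.644, 0.4047]
tcp_rot: [-3.142, 0.006, -0.001]
ft_force: [0.1, 0.2, -0.5]
width: 1.0
t 1.5 pos [ 0.2023 -0.644   0.4047] yaw -0.004 w 1.0 F [ 0.1  0.2 -0.5] tilt [ 0. -0. -1.]
now axes cm [ 32.99 -43.83  10.49] after-spin axes [ 33.17 -43.7   10.49] spin -0.004
```

```bash
python3 -m crank '3 -3.9 0 0; 3 -3.9 0 0; 3 -3.9 0 0; 3 -3.9 0 0; 3 -3.9 0 0; 3 -3.9 0 0; 3 -3.9 0 0; 3 -3.9 0 0; 3 -3.9 0 0; 3 -3.9 0 0' >/dev/null; python3 d.py .534 -.207 .26 0
```

```text
t 2.5 pos [ 0.5076 -0.255   0.4034] yaw -0.023 w 1.0 F [ 0.1 -0.4  0.3] tilt [ 0.     0.006 -1.   ]
now axes cm [ 2.53 -4.95 14.31] after-spin axes [ 2.64 -4.89 14.31] spin -0.023
```

```bash
python3 -m crank '1.3 -2.45 0 0; 1.3 -2.45 0 -0.02; 0 0 4.5 0; 0 0 4.5 0; 0 0 4.5 0; 0 0 0 0' >/dev/null; python3 d.py .534 -.207 .178 0
python3 - <<'E'
from h import *
f=imaging.grab_frame("top");g=imaging.grab_frame("side")
u,v=pix(f,[.534,-.207,.05]).astype(int);a=f["img"][max(v-65,0):v+65,u-65:u+65]
u,v=pix(g,[.534,-.207,.05]).astype(int);b=g["img"][v-65:v+65,u-65:u+65]
cv2.imwrite("pics/w1.png",cv2.resize(np.hstack([a,b]),(800,400),interpolation=2))
E
```

```text
t 3.1 pos [ 0.5435 -0.1948  0.2671] yaw 0.014 w 0.999 F [-1.4 -0.1 -0.3] tilt [ 0.011  0.004 -1.   ]
now axes cm [-1.06  1.17  8.9 ] after-spin axes [-1.05  1.19  8.9 ] spin 0.014
```

View pics/w1.png

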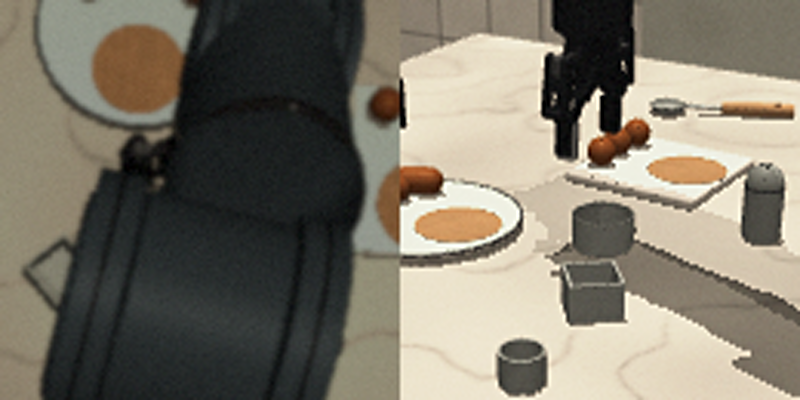

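The left half shows the arm covering the pot in the top view. The right half (side view) shows the open gripper above the wide pot, with nothing in its way. The tool has overshot by about 1 cm, so I'll correct that and descend.

```bash
python3 -m crank '-1 1.2 0 0.01; 0 0 0 0; 0 0 0 0' >/dev/null; python3 d.py .534 -.207 .178 0
```

```text
t 3.5 pos [ 0.5359 -0.2107  0.2786] yaw 0.001 w 1.001 F [0.2 0.2 0.5] tilt [ 0.027  0.01  -1.   ]
now axes cm [-0.47 -0.47 10.04] after-spin axes [-0.47 -0.47 10.04] spin 0.001
```

```bash
python3 -m crank '0 0 0 0; 0 0 0 0;0 0 0 0' >/dev/null; python3 d.py .534 -.207 .178 0;  python3 -m crank '-0.3 -0.5 2 0; 0 0 2 0;0 0 1 0; 0 0 0 0; 0 0 0 0' >/dev/null; python3 d.py .534 -.207 .178 0
```

```text
t 3.8 pos [ 0.5362 -0.2114  0.2813] yaw -0.0 w 1.001 F [ 0.4  0.6 -0.3] tilt [ 0.031  0.011 -0.999]
now axes cm [-0.55 -0.55 10.31] after-spin axes [-0.55 -0.55 10.31] spin -0.0
t 4.3 pos [ 0.5359 -0.2063  0.2309] yaw 0.001 w 0.998 F [ 0.3 -1.   0.6] tilt [ 0.034  0.011 -0.999]
now axes cm [-0.37  0.01  5.28] after-spin axes [-0.37  0.01  5.28] spin 0.001
```

```bash
sed -i 's/d=np.array(\[x,y,z\])-s\["eef_pos"\]/gp=s["eef_pos"]+.155*M[:,2]; d=np.array([x,y,z])-gp/; s/"pos",np.round(s\["eef_pos"\],4)/"grasp",gp.round(4)/' d.py; python3 d.py .534 -.207 .024 0
```

```text
t 4.3 grasp [ 0.5411 -0.208   0.076 ] yaw 0.001 w 0.998 F [ 0.3 -1.   0.6] tilt [ 0.034  0.011 -0.999]
now axes cm [-0.89 -0.16  5.17] after-spin axes [-0.89 -0.16  5.17] spin 0.001
```

```bash
python3 -m crank '-0.9 -0.15 1 0; 0 0 1.5 0;0 0 1.5 0; 0 0 1 0; 0 0 0 0; 0 0 0 0' >/dev/null; python3 d.py .534 -.207 .024 0; python3 -m crank '0 0 0 0; 0 0 0 0; 0 0 0 0; 0 0 0 0; 0 0 0 0; 0 0 0 0; 0 0 0 0; 0 0 0 0' 1 30 >/dev/null; python3 d.py .534 -.207 .024 0
```

```text
t 4.9 grasp [ 0.5369 -0.2083  0.0288] yaw 0.001 w 0.998 F [ 0.6  0.4 -0.2] tilt [ 0.041  0.013 -0.999]
now axes cm [-0.31 -0.13  0.47] after-spin axes [-0.31 -0.13  0.47] spin 0.001
t 5.7 grasp [ 0.538  -0.2087  0.0315] yaw 0.001 w 0.74 F [-0.1 -0.  -0.5] tilt [ 0.044  0.015 -0.999]
now axes cm [-0.43 -0.18  0.73] after-spin axes [-0.43 -0.18  0.73] spin 0.001
```

```bash
python3 -m crank '0 0 -3 0; 0 0 -3 0; 2 -1 -2 0; 3.5 -1.2 0 0; 3.5 -1.2 0 0; 3 -1 0 0; 0 0 0 0' >/dev/null; python3 d.py .684 -.1564 .045 0
```

```text
t 6.4 grasp [ 0.6565 -0.1626  0.1187] yaw -0.002 w 0.738 F [ 0.2  0.4 -0.3] tilt [ 0.041  0.013 -0.999]
now axes cm [ 2.44 -0.72  7.47] after-spin axes [ 2.44 -0.72  7.47] spin -0.002
```

```bash
python3 -m crank '2.4 -0.7 0 0; 0 0 2 0; 0 0 2 0; 0 0 0 0' >/dev/null; python3 d.py .684 -.1564 .045 0;python3 - <<'E'
from h import *
f=imaging.grab_frame("top");g=imaging.grab_frame("side")
u,v=pix(f,[.68,-.157,.05]).astype(int);a=f["img"][max(v-60,0):max(v-60,0)+120,u-60:u+60]
u,v=pix(g,[.68,-.157,.05]).astype(int);b=g["img"][v-60:v+60,u-60:u+60]
cv2.imwrite("pics/w2.png",cv2.resize(np.hstack([a,b]),(800,400),interpolation=2))
E
```

```text
t 6.8 grasp [ 0.6825 -0.1554  0.0779] yaw -0.001 w 0.738 F [-0.5  1.1 -0.9] tilt [ 0.04   0.014 -0.999]
now axes cm [0.02 0.05 3.3 ] after-spin axes [0.02 0.05 3.3 ] spin -0.001
```

View pics/w2.png

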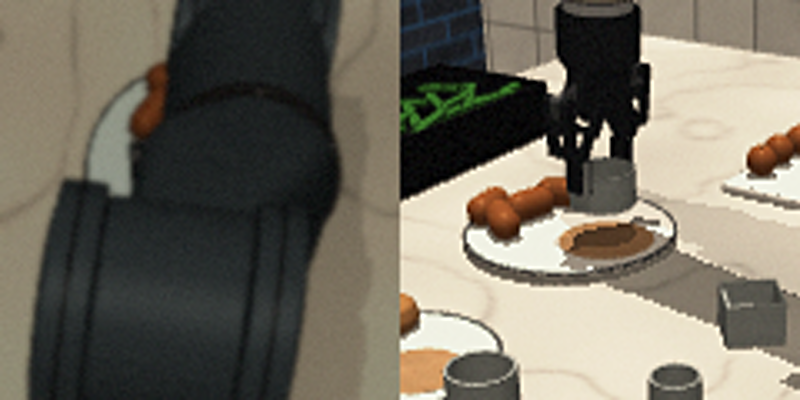

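The side view shows the wide pot held upright in the gripper above the paper of the white plate, with its shadow on the paper. Next I'll lower it.

```bash
python3 -m crank '0 0 1.5 0; 0 0 1.2 0; 0 0 0 0' >/dev/null; python3 d.py .684 -.1564 .045 0
```

```text
t 7.2 grasp [ 0.6852 -0.1578  0.054 ] yaw -0.003 w 0.738 F [-0.4  0.7 -0.4] tilt [ 0.046  0.015 -0.999]
now axes cm [-0.16 -0.15  0.89] after-spin axes [-0.16 -0.15  0.89] spin -0.003
```

```bash
python3 -m crank '-0.15 -0.15 0.7 0; 0 0 0.3 0; 0 0 0 0' >/dev/null; python3 d.py .684 -.1564 .045 0;python3 -m crank '0 0 0.2 0; 0 0 0.2 0; 0 0 0 0' >/dev/null; python3 d.py .684 -.1564 .045 0
```

```text
t 7.5 grasp [ 0.684  -0.1565  0.0431] yaw -0.003 w 0.737 F [0.1 0.1 0. ] tilt [ 0.046  0.015 -0.999]
now axes cm [ 0.01 -0.01 -0.19] after-spin axes [ 0.01 -0.01 -0.19] spin -0.003
t 7.8 grasp [ 0.6845 -0.1566  0.0433] yaw -0.003 w 0.736 F [ 0.7 -0.1  0.6] tilt [ 0.048  0.016 -0.999]
now axes cm [-0.05 -0.02 -0.18] after-spin axes [-0.05 -0.02 -0.18] spin -0.003
```

```bash
python3 -m crank '0 0 0 0; 0 0 0 0; 0 0 0 0; 0 0 0 0' 0 >/dev/null; python3 d.py .684 -.1564 .045 0;python3 -m crank '0 0 -3 0; 0 0 -3 0;0 0 -3 0;0 0 -3 0; 0 0 0 0'  >/dev/null; python3 d.py .4725 -.0735 .12 0.67;
```

```text
t 8.2 grasp [ 0.6854 -0.1567  0.044 ] yaw -0.003 w 1.001 F [-0.9  0.3 -0.2] tilt [ 0.05   0.016 -0.999]
now axes cm [-0.13 -0.03 -0.1 ] after-spin axes [-0.13 -0.03 -0.1 ] spin -0.003
t 8.7 grasp [ 0.6784 -0.1546  0.1656] yaw -0.003 w 1.004 F [ 0.5 -0.3  0.1] tilt [ 0.046  0.015 -0.999]
now axes cm [-20.81  -8.1    3.49] after-spin axes [-11.22 -19.31   3.49] spin -0.673
```

```bash
python3 -m crank '-4 -1.5 0 0; -4 -1.5 0 0;-4 -1.5 0 0; -4 -1.5 0 0; -2 -0.8 0 0; 0 0 0 -0.135; 0 0 0 -0.135; 0 0 0 -0.135; 0 0 0 -0.135; 0 0 0 -0.13' >/dev/null; python3 d.py .4725 -.0735 .025 0.67;
python3 - <<'E'
from h import *
g=imaging.grab_frame("side");f=imaging.grab_frame("top")
u,v=pix(f,[.68,-.157,.05]).astype(int);a=f["img"][max(v-50,0):max(v-50,0)+100,u-50:u+50]
u,v=pix(g,[.55,-.12,.07]).astype(int);b=g["img"][v-60:v+60,u-60:u+60]
cv2.imwrite("pics/s1.png",np.hstack([cv2.resize(a,(400,400)),cv2.resize(b,(400,400))]))
E
```

```text
t 9.7 grasp [ 0.4889 -0.0828  0.1515] yaw 0.692 w 1.003 F [ 0.5 -0.3 -0.3] tilt [ 0.023  0.039 -0.999]
now axes cm [-0.96 -2.26 12.56] after-spin axes [-1.01 -2.24 12.56] spin 0.022
```

View pics/s1.png

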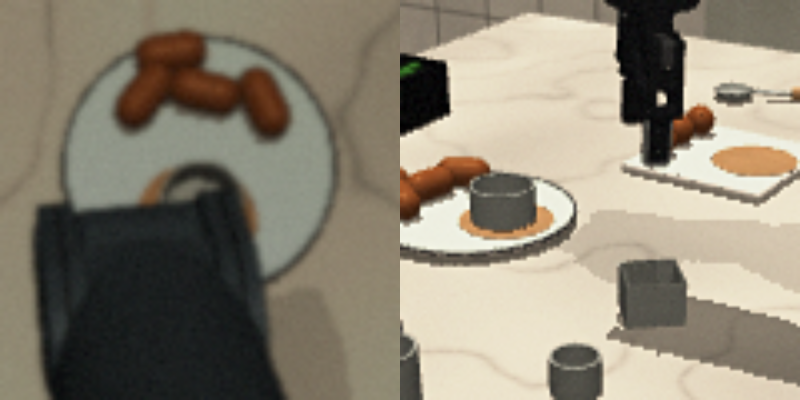

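In the side view, the wide pot stands upright on its paper with brown showing all round. The gripper is above the square pot. I'll correct its position and descend.

```bash
python3 -m crank '-1 -2.2 0 0.02; 0 0 3 0;0 0 3 0; 0 0 1 0; 0 0 0 0' >/dev/null; python3 d.py .4725 -.0735 .025 0.67
```

```text
t 10.3 grasp [ 0.4705 -0.0735  0.0783] yaw 0.644 w 0.997 F [-0.3  0.8  0.6] tilt [ 0.027  0.04  -0.999]
now axes cm [ 0.02 -0.1   5.33] after-spin axes [ 0.02 -0.1   5.33] spin -0.026
```

```bash
python3 -m crank '0 0 1.8 -0.02; 0 0 1.8 0; 0 0 1.5 0; 0 0 0 0' >/dev/null; python3 d.py .4725 -.0735 .025 0.67
```

```text
t 10.7 grasp [ 0.4744 -0.0748  0.0274] yaw 0.652 w 1.0 F [-0.5  0.1  0.8] tilt [ 0.028  0.042 -0.999]
now axes cm [-0.08 -0.23  0.23] after-spin axes [-0.08 -0.23  0.23] spin -0.018
```

```bash
python3 -m crank '0 0 0.2 0; 0 0 0 0; 0 0 0 0; 0 0 0 0; 0 0 0 0; 0 0 0 0; 0 0 0 0' 1 30 >/dev/null; python3 d.py .4725 -.0735 .025 0.67; python3 -m crank '0 0 -3 0; 0 0 -3 0;0 0 -2.5 0; 0 0 0 0' >/dev/null; python3 d.py .538 -.4272 .05 0.67
```

```text
t 11.4 grasp [ 0.4761 -0.0752  0.0292] yaw 0.648 w 0.584 F [ 0.   0.1 -1.4] tilt [ 0.031  0.046 -0.998]
now axes cm [-0.19 -0.37  0.4 ] after-spin axes [-0.19 -0.37  0.4 ] spin -0.022
t 11.8 grasp [ 0.4708 -0.0735  0.116 ] yaw 0.648 w 0.582 F [ 0.5 -0.2 -1.3] tilt [ 0.029  0.044 -0.999]
now axes cm [-16.17  31.96   7.53] after-spin axes [-16.87  31.6    7.53] spin -0.022
```

```bash
python3 -m crank '-2 4 -1 0; -2 4 0 0; -2 4 0 0; -2 4 0 0; -2 4 0 0; -2 4 0 0; -2 4 0 0; -1 2 0 0; 0 0 0 0' >/dev/null; python3 d.py .5395 -.426 .05 0.4
```

```text
t 12.7 grasp [ 0.5338 -0.4134  0.1281] yaw 0.655 w 0.58 F [-0.4  0.3 -0.3] tilt [ 0.028  0.04  -0.999]
now axes cm [-0.54  1.04  7.85] after-spin axes [-0.26  1.14  7.85] spin 0.255
```

```bash
python3 -m crank '-0.5 1 0 0; 0 0 2.5 0; 0 0 2.5 0; 0 0 0 0' >/dev/null; python3 d.py .5395 -.426 .043 0.65; python3 - <<'E'
from h import *
g=imaging.grab_frame("side")
u,v=pix(g,[.53,-.42,.07]).astype(int);b=g["img"][v-60:v+60,u-60:u+60]
cv2.imwrite("pics/s2.png",cv2.resize(b,(500,500)))
E
```

```text
t 13.1 grasp [ 0.5381 -0.4242  0.075 ] yaw 0.657 w 0.584 F [-0.1 -0.5 -1. ] tilt [ 0.027  0.037 -0.999]
now axes cm [-0.08  0.1   3.2 ] after-spin axes [-0.08  0.11  3.2 ] spin 0.007
```

View pics/s2.png

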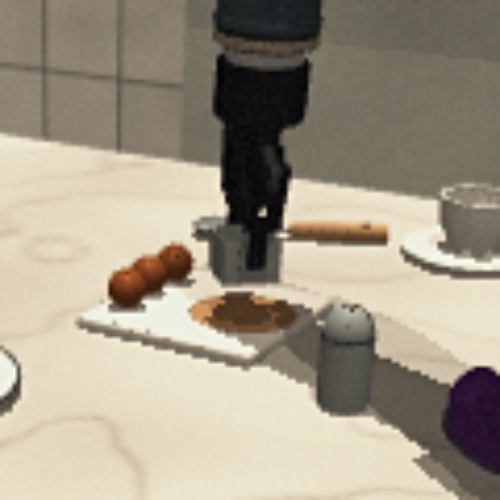

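The square pot hangs upright above the paper of the square plate, and the shaker is untouched. I'll lower the pot and release it.

```bash
python3 -m crank '0 0.1 1.5 0; 0 0 1.2 0; 0 0 0 0' >/dev/null; python3 d.py .5395 -.426 .043 0.65;
```

```text
t 13.45 grasp [ 0.5425 -0.4252  0.0504] yaw 0.659 w 0.581 F [-0.8  0.1 -0.6] tilt [ 0.029  0.042 -0.999]
now axes cm [-0.31 -0.16  0.73] after-spin axes [-0.31 -0.15  0.73] spin 0.009
```

```bash
python3 -m crank '-0.3 -0.15 0.6 0; 0 0 0.3 0; 0 0 0 0' >/dev/null; python3 d.py .5395 -.426 .041 0.65; python3 -m crank '0 0 0.15 0; 0 0 0 0; 0 0 0 0; 0 0 0 0; 0 0 0 0' 0 >/dev/null; python3 d.py .5395 -.426 .041 0.65; python3 -m crank '0 0 -3 0; 0 0 -3 0;0 0 -3 0;0 0 -3 0; 0 0 0 0'  >/dev/null; python3 d.py .462 .067 .16 0
```

```text
t 13.75 grasp [ 0.5398 -0.4262  0.0413] yaw 0.659 w 0.586 F [-0.3  0.  -0.4] tilt [ 0.029  0.043 -0.999]
now axes cm [-0.01 -0.04  0.03] after-spin axes [-0.01 -0.04  0.03] spin 0.009
t 14.25 grasp [ 0.5405 -0.4269  0.0411] yaw 0.659 w 1.001 F [1.1 0.5 0.6] tilt [ 0.03   0.045 -0.999]
now axes cm [-0.02 -0.14  0.  ] after-spin axes [-0.03 -0.14  0.  ] spin 0.009
t 14.75 grasp [ 0.5339 -0.4243  0.1644] yaw 0.659 w 0.995 F [1.  0.4 0.5] tilt [ 0.03   0.043 -0.999]
now axes cm [ 24.38 -43.25  -0.7 ] after-spin axes [ -7.21 -49.12  -0.7 ] spin 0.659
```

```bash
python3 -m crank '2.4 -4.2 0 0; 2.4 -4.2 0 0; 2.4 -4.2 0 0; 2.4 -4.2 0 0; 2.4 -4.2 0 0; 2.4 -4.2 0 0; 2.4 -4.2 0 0; 2.4 -4.2 0 0; 1.2 -2.1 0 0; 0 0 0 0' >/dev/null;  python3 -m crank '0 0 0 0.13; 0 0 0 0.13; 0 0 0 0.13; 0 0 0 0.13; 0 0 0 0.13; 0 0 0 0'>/dev/null; python3 d.py .462 .067 .025 0
```

```text
t 16.35 grasp [ 0.4745 -0.0086  0.1506] yaw -0.019 w 1.0 F [ 0.5 -0.2  0.5] tilt [ 0.053  0.019 -0.998]
now axes cm [-2.07 -7.77 12.33] after-spin axes [-1.92 -7.81 12.33] spin -0.019
```

```bash
python3 -m crank '-1 -3.9 0 0; -1 -3.9 0 -0.02; 0 0 3 0; 0 0 3 0; 0 0 1 0; 0 0 0 0' >/dev/null; python3 d.py .462 .067 .023 0; python3 - <<'E'
from h import *
g=imaging.grab_frame("side")
u,v=pix(g,[.5,.05,.07]).astype(int);b=g["img"][v-80:v+80,u-80:u+80]
cv2.imwrite("pics/m1.png",cv2.resize(b,(560,560)))
E
```

```text
t 16.95 grasp [0.4623 0.0676 0.0762] yaw 0.021 w 0.997 F [ 0.3 -0.4  0.5] tilt [ 0.057  0.021 -0.998]
now axes cm [-0.34 -0.05  5.31] after-spin axes [-0.34 -0.04  5.31] spin 0.021
```

View pics/m1.png

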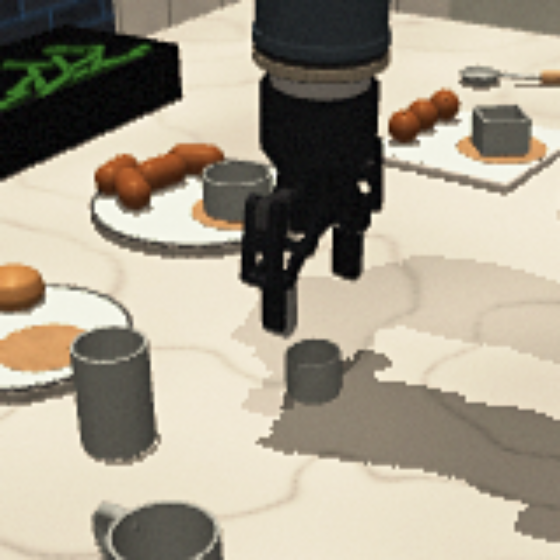

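The small pot stands below the open fingers, and the square pot is upright on its paper. I'll descend and grip.

```bash
python3 -m crank '-0.3 0 1.8 0.02; 0 0 1.8 0; 0 0 1.4 0; 0 0 0 0' >/dev/null; python3 d.py .462 .067 .023 0; python3 -m crank '0 0 0.3 0; 0 0 0.1 0; 0 0 0 0; 0 0 0 0; 0 0 0 0; 0 0 0 0; 0 0 0 0' 1 30 >/dev/null; python3 d.py .462 .067 .023 0; 
```

```text
t 17.4 grasp [0.4652 0.0652 0.0284] yaw 0.005 w 0.997 F [-0.1 -0.1 -0.2] tilt [ 0.063  0.019 -0.998]
now axes cm [-0.35 -0.2   0.52] after-spin axes [-0.35 -0.19  0.52] spin 0.005
t 18.1 grasp [0.4672 0.0649 0.0279] yaw 0.006 w 0.459 F [ 0.7 -0.2  0.1] tilt [ 0.068  0.018 -0.998]
now axes cm [-0.56 -0.23  0.45] after-spin axes [-0.56 -0.22  0.45] spin 0.006
```

```bash
python3 -m crank '0 0 -4 0; 0 0 -4 0; 0 0 -4 0; 4.3 -1.2 0 0; 4.3 -1.2 0 0; 4.3 -1.2 0 0; 4 -1.2 0 0; 1.5 -1 0 0; 0 0 0 0' >/dev/null; python3 d.py .6646 .130 .040 0; 
```

```text
t 19.0 grasp [0.6458 0.1276 0.1637] yaw 0.006 w 0.462 F [-0.  -0.2 -1.3] tilt [ 0.065  0.018 -0.998]
now axes cm [ 1.07 -0.46 12.46] after-spin axes [ 1.06 -0.46 12.46] spin 0.006
```

```bash
python3 -m crank '1 -0.4 3 0; 0 0 3 0; 0 0 3 0; 0 0 0 0' >/dev/null; python3 d.py .6646 .130 .040 0;  python3 -m crank '0 0 1.2 0; 0 0 0.5 0; 0 0 0 0' >/dev/null; python3 d.py .6646 .130 .040 0
```

```text
t 19.4 grasp [0.6595 0.1285 0.072 ] yaw 0.006 w 0.463 F [-1.6  0.3 -0.5] tilt [ 0.064  0.019 -0.998]
now axes cm [ 0.31 -0.21  3.22] after-spin axes [ 0.31 -0.22  3.22] spin 0.006
t 19.7 grasp [0.6601 0.1273 0.0564] yaw 0.006 w 0.462 F [-0.1  0.4 -0.4] tilt [ 0.065  0.019 -0.998]
now axes cm [ 0.35 -0.3   1.66] after-spin axes [ 0.34 -0.3   1.66] spin 0.006
```

```bash
python3 -m crank '0.3 -0.3 0.9 0; 0 0 0.6 0; 0 0 0 0' >/dev/null; python3 d.py .6646 .130 .040 0; python3 - <<'E'
from h import *
g=imaging.grab_frame("side")
u,v=pix(g,[.66,.13,.05]).astype(int);b=g["img"][v-60:v+60,u-60:u+60]
cv2.imwrite("pics/m2.png",cv2.resize(b,(500,500)))
E
```

```text
t 20.0 grasp [0.6655 0.1306 0.0428] yaw 0.006 w 0.459 F [ 0.5 -1.  -1. ] tilt [ 0.068  0.018 -0.998]
now axes cm [-0.11  0.05  0.28] after-spin axes [-0.11  0.05  0.28] spin 0.006
```

View pics/m2.png

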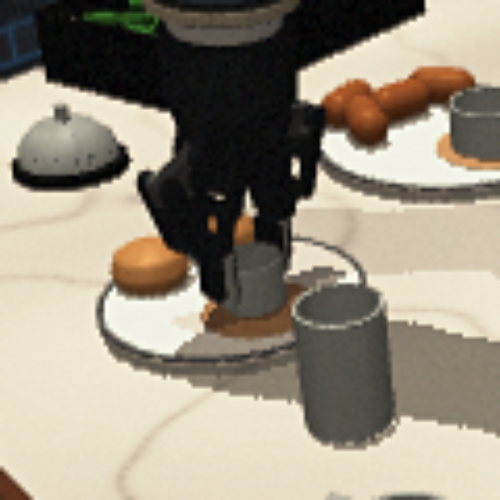

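The small pot is over its paper, just above the plate. A bread roll is close to the left finger, so I'll open only partway.

```bash
python3 -m crank '-0.1 0 0.25 0; 0 0 0.1 0; 0 0 0 0' >/dev/null; python3 d.py .6646 .130 .040 0;python3 -m crank '0 0 0 0; 0 0 0 0; 0 0 0 0' 0.3 >/dev/null; python3 d.py .6646 .130 .040 0; python3 -m crank '0 0 -3 0; 0 0 -3 0; 0 0 -4 0; 0 0 -4 0; 0 0 -2 0; 0 0 0 0'>/dev/null; python3 d.py .542 .186 .17 -0.15
```

```text
t 20.35 grasp [0.6651 0.1308 0.0399] yaw 0.006 w 0.459 F [ 0.5 -0.8 -0.3] tilt [ 0.069  0.018 -0.997]
now axes cm [-0.05  0.08 -0.01] after-spin axes [-0.05  0.08 -0.01] spin 0.006
t 20.65 grasp [0.6655 0.1308 0.0403] yaw 0.006 w 0.695 F [ 0.1 -0.2 -0. ] tilt [ 0.07   0.018 -0.997]
now axes cm [-0.09  0.07  0.03] after-spin axes [-0.09  0.08  0.03] spin 0.006
t 21.25 grasp [0.6534 0.1335 0.2053] yaw 0.005 w 0.699 F [ 0.2 -0.6 -0.5] tilt [ 0.068  0.018 -0.998]
now axes cm [-11.33  -5.36   2.67] after-spin axes [-12.02  -3.54   2.67] spin 0.155
```

```bash
python3 -m crank '-4 -1.8 0 0; -4 -1.8 0 0; -3 -1.8 0 0; 0 0 0 0.08; 0 0 0 0.08; 0 0 0 0' 0 >/dev/null; python3 d.py .542 .186 .052 -0.15
```

```text
t 21.85 grasp [0.538  0.1876 0.1934] yaw -0.16 w 1.002 F [-0.1 -0.1 -0.3] tilt [ 0.069  0.008 -0.998]
now axes cm [-0.55 -0.02 14.13] after-spin axes [-0.55 -0.03 14.13] spin -0.01
```

```bash
python3 -m crank '-0.3 0 3 0; -0.2 0 3 0; 0 0 1.5 0; 0 0 0 0' >/dev/null; python3 d.py .542 .186 .052 -0.15; python3 - <<'E'
from h import *
g=imaging.grab_frame("side")
u,v=pix(g,[.542,.186,.07]).astype(int);b=g["img"][v-70:v+70,u-70:u+70]
cv2.imwrite("pics/t1.png",cv2.resize(b,(500,500)))
E
```

```text
t 22.25 grasp [0.5389 0.1866 0.115 ] yaw -0.151 w 1.0 F [ 0.2 -0.5 -0.8] tilt [ 0.07   0.009 -0.998]
now axes cm [-0.13 -0.04  6.3 ] after-spin axes [-0.13 -0.04  6.3 ] spin -0.001
```

View pics/t1.png

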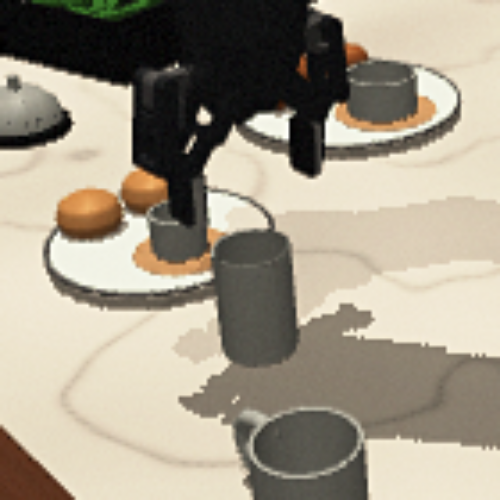

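The small pot stands upright on its paper. The open jaws straddle the tall pot, which is in front in this view. I'll descend and grip.

```bash
python3 -m crank '-0.1 0 2.2 0; 0 0 2.2 0; 0 0 1.5 0; 0 0 0 0' >/dev/null; python3 d.py .542 .186 .052 -0.15;python3 -m crank '0 0 0 0; 0 0 0 0; 0 0 0 0; 0 0 0 0; 0 0 0 0; 0 0 0 0' 1 30 >/dev/null; python3 d.py .542 .186 .052 -0.15;python3 -m crank '0 0 -3 0; 0 0 -4 0; 0 0 -4 0; 0 0 -2 0; 0 0 0 0'>/dev/null; python3 d.py .5363 .4276 .064 -0.15
```

```text
t 22.7 grasp [0.5456 0.1862 0.0589] yaw -0.148 w 0.999 F [-0.4 -0.8  0.5] tilt [ 0.076  0.005 -0.997]
now axes cm [-0.4   0.06  0.66] after-spin axes [-0.4   0.06  0.66] spin 0.002
t 23.3 grasp [0.5475 0.1869 0.0635] yaw -0.148 w 0.582 F [ 0.1  0.8 -1.4] tilt [ 0.081  0.002 -0.997]
now axes cm [-0.63  0.16  1.1 ] after-spin axes [-0.63  0.17  1.1 ] spin 0.002
t 23.8 grasp [0.5358 0.1883 0.1965] yaw -0.147 w 0.582 F [-0.2  0.4 -1.7] tilt [ 0.077  0.004 -0.997]
now axes cm [ -4.48 -23.73  12.84] after-spin axes [ -4.54 -23.72  12.84] spin 0.003
```

```bash
python3 -m crank '-0.6 -4 0 0; -0.6 -4 0 0; -0.6 -4 0 0; -0.6 -4 0 0; -0.6 -4 0 0; -0.4 -2.5 0 0; 0 0 0 0' >/dev/null; python3 d.py .5413 .427 .0755 -0.15
```

```text
t 24.5 grasp [0.5342 0.4206 0.184 ] yaw -0.152 w 0.584 F [-0.2  0.5 -1.2] tilt [ 0.073  0.01  -0.997]
now axes cm [-0.18 -0.85 10.86] after-spin axes [-0.18 -0.85 10.86] spin -0.002
```

```bash
python3 -m crank '-0.2 -0.7 2.5 0; 0 0 2.5 0; 0 0 2 0; 0 0 0 0' >/dev/null; python3 d.py .5413 .427 .0755 -0.15; python3 - <<'E'
from h import *
g=imaging.grab_frame("side")
u,v=pix(g,[.55,.42,.07]).astype(int);b=g["img"][v-90:v+90,max(u-90,0):max(u-90,0)+180]
cv2.imwrite("pics/t2.png",cv2.resize(b,(540,540)))
E
```

```text
t 24.9 grasp [0.5368 0.4242 0.1067] yaw -0.151 w 0.583 F [-0.7 -0.1 -1.6] tilt [ 0.07   0.016 -0.997]
now axes cm [ 0.18 -0.39  3.14] after-spin axes [ 0.18 -0.39  3.14] spin -0.001
```

View pics/t2.png

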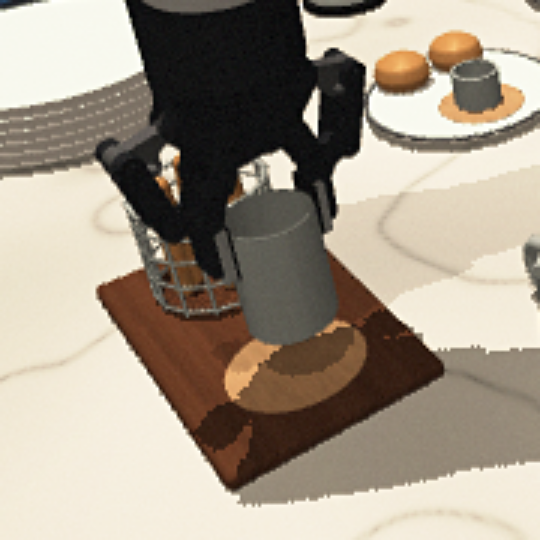

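The tall pot hangs just above the board's paper, and the gripper is clear of the basket. I'll lower the pot and open only partway.

```bash
python3 -m crank '0 -0.3 1.3 0; 0 0 1 0; 0 0 0 0' >/dev/null; python3 d.py .5413 .427 .0755 -0.15
```

```text
t 25.25 grasp [0.541  0.4265 0.0854] yaw -0.153 w 0.587 F [ 0.1  0.9 -1.5] tilt [ 0.073  0.013 -0.997]
now axes cm [-0.05 -0.07  0.99] after-spin axes [-0.05 -0.07  0.99] spin -0.003
```

```bash
python3 -m crank '-0.1 0 0.6 0; 0 0 0.4 0; 0 0 0 0' >/dev/null; python3 d.py .5413 .427 .0755 -0.15; python3 -m crank '0 0 0.2 0; 0 0 0 0' >/dev/null; python3 d.py .5413 .427 .0755 -0.15
```

```text
t 25.55 grasp [0.5411 0.4267 0.0755] yaw -0.153 w 0.582 F [-0.2 -0.  -1.9] tilt [ 0.074  0.012 -0.997]
now axes cm [ 0.01 -0.03  0.  ] after-spin axes [ 0.01 -0.03  0.  ] spin -0.003
t 25.75 grasp [0.5416 0.427  0.0741] yaw -0.153 w 0.583 F [ 1.4 -0.3 -1.5] tilt [ 0.075  0.011 -0.997]
now axes cm [-0.02  0.   -0.14] after-spin axes [-0.02  0.   -0.14] spin -0.003
```

```bash
python3 -m crank '0 0 0.2 0; 0 0 0.1 0' >/dev/null; python3 d.py .5413 .427 .0755 -0.15; python3 -m crank '0 0 0.2 0; 0 0 0.1 0' >/dev/null; python3 d.py .5413 .427 .0755 -0.15
```

```text
t 25.95 grasp [0.5419 0.427  0.0738] yaw -0.153 w 0.583 F [-3.9 -2.6  5.9] tilt [ 0.075  0.01  -0.997]
now axes cm [-0.05  0.02 -0.18] after-spin axes [-0.05  0.02 -0.18] spin -0.003
t 26.15 grasp [0.5419 0.427  0.0738] yaw -0.153 w 0.584 F [-1.9 -1.4  1.8] tilt [ 0.076  0.009 -0.997]
now axes cm [-0.05  0.01 -0.17] after-spin axes [-0.05  0.01 -0.17] spin -0.003
```

Contact. I'll release, rise and back off so the cameras can see, then check all four.

```bash
python3 -m crank '0 0 0 0; 0 0 0 0; 0 0 0 0' 0.25 >/dev/null; python3 d.py .5413 .427 .0755 -0.15; python3 -m crank '0 0 -2 0; 0 0 -4 0; 0 0 -4 0; 0 0 -4 0; 0 0 -4 0; 0 0 0 0'>/dev/null; python3 -m crank '-1 4.5 0 0; -1 4.5 0 0; -1 4.5 0 0; -1 4.5 0 0; -1 4 0 0; -1 4 0 0; 0 0 0 0; 0 0 0 0'>/dev/null; cat > v.py <<'E'
from h import *
f=imaging.grab_frame("top");g=imaging.grab_frame("side")
Q=dict(wide=(.6797,-.1564,.048),small=(.6596,.13,.044),tall=(.5363,.4276,.087),square=(.538,-.4272,.05))
tiles=[]
for k,(x,y,z) in Q.items():
    for q,o in((f,(-.0012,.0012)),(g,(.0012,-.0012))):  # paper in each camera's own estimate
        t=rect(q,(x+o[0],y+o[1]),z,.06,2000)[:,:]; t=cv2.resize(t,(200,200))
        cv2.drawMarker(t,(100,100),(0,0,255),0,12)
        cv2.circle(t,(100,100),int({"wide":32,"small":20,"tall":25,"square":25}[k]/.6),(0,255,0),1); tiles.append(t)
    for q in(f,g): print(k,paper(q,(x,y)))
cv2.imwrite("pics/v.png",np.vstack([np.hstack(tiles[0::2]),np.hstack(tiles[1::2])]))
for k in("shaker","jug"): print(k,[world(q,spotter.find_in(q,k)[0]["xy"],.04)[:2].round(3) for q in(f,g)])
E
python3 v.py; python3 d.py 0 0 0 0
```

```text
t 26.45 grasp [0.5423 0.4275 0.0747] yaw -0.153 w 0.751 F [0.1 0.3 0. ] tilt [ 0.077  0.007 -0.997]
now axes cm [-0.09  0.06 -0.09] after-spin axes [-0.09  0.06 -0.09] spin -0.003
wide [ 0.678  -0.155   0.0887  0.091 ]
wide [ 0.6801 -0.1573  0.0911  0.0916]
small [0.6578 0.1312 0.07   0.0707]
small [0.6601 0.1286 0.0716 0.0718]
tall [0.5141 0.4524 0.0144 0.0403]
tall [0.5371 0.4266 0.0816 0.083 ]
square [ 0.5369 -0.4258  0.092   0.0936]
square [ 0.5385 -0.4279  0.0931  0.0951]
shaker [array([ 0.4  , -0.304]), array([ 0.404, -0.306])]
jug [array([ 0.677, -0.155]), array([0.403, 0.314])]
t 28.15 grasp [0.4255 0.176  0.2529] yaw -0.151 w 0.752 F [-0.1  0.4  0.2] tilt [ 0.076  0.008 -0.997]
now axes cm [-41.22  23.62  22.43] after-spin axes [-44.3   17.16  22.43] spin -0.151
```

View pics/v.png

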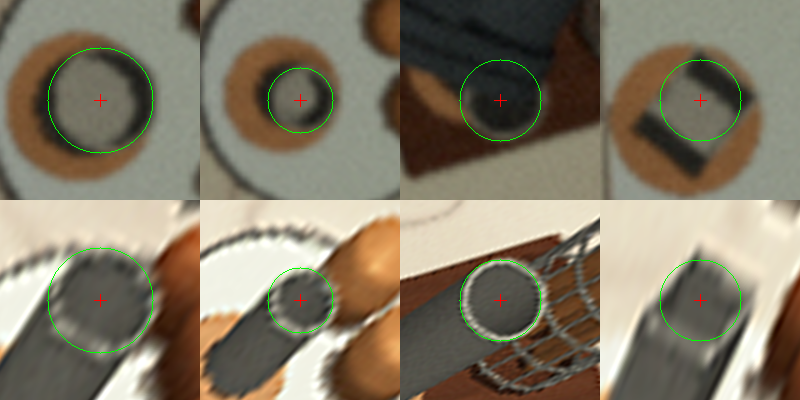

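The rims of all four pots lie within about 3 mm of the centres of their papers at the expected heights. The shaker and jug have not moved, and the gripper is clear. I'll hand it in.

```bash
python3 -c "
from h import *
print(r.job_done())"
```

```text
the job is handed in; nothing more can be done
None
```

I set all four pots on their papers and handed the job in at about 28 s of the 120 s allowed. The robot gives no verdict.

**Placing:** in the last check, each pot's rim lay within about 3 mm of its paper's centre (limit 15 mm). The rims also sat where they should for pots standing upright on the dish tops. Both cameras showed this for the wide, small and square pots. For the tall pot it rests on the side view, because the arm partly hid the board from the top camera.

**Bystanders:** the shaker was within about 5 mm of where both cameras first placed it, allowing for the lower height I used in the check. The jug was within about 5 mm in the side view. In the top view the network mistook the wide pot for the jug, so I discarded that reading. I did not touch the purple plate.

**What was off:**
- **Tool tilt:** the tool drifted to about 0.08 rad off vertical during the job. I allowed for it at each grasp and placing.
- **Camera disagreement:** the two cameras disagreed by 2–3 mm, so I averaged them.

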